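# Free the trapped frame and push it to the fence

## Task

A joined wooden frame lies on the assembly board, trapped by the one bench dog that stands inside its opening. With the fingertips, gently press that dog down flush with the board and leave the other two dogs standing as they are; then gently push the frame, flat on the board and never lifted, along to the metal fence until its whole far edge rests against the fence. Draw the hand clear, and leave everything else undisturbed.

Things in the scene. Friction and masses are not known exactly. Their poses are not given: they have to be found in the camera images.
- board: Fixed grey-faced assembly board on the bench, 320 mm (x) by 620 mm (y), 18 mm thick, with flush dark 22 mm holes. Origin: centre of its underside; x points away from the robot to the fence, y along the fence, z up; yaw within 0.12 rad of the robot's axes. Its top is at z = 0.018 in its frame.
- fence_face (a point): Middle of the face (towards the robot) of the fixed aluminium fence along the board's far edge, at board height; x = 0.130, y = 0, z = 0.018 in the board's frame. The fence is 20 mm thick, 600 mm long along the board's y, and 26 mm high above the board.
- dog_a (a joint): The dog inside the frame's opening: upright flat-topped round brass pin, 22 mm across, sliding straight down in a hole of the board with 5 N of friction, no spring: it stays where left. Value in m grows as it is pressed: 0 = top 30 mm above the board, 0 to 0.006 at the start, 0.030 = flush, 0.033 = lower stop. It may be in any of 3 holes, 190 mm apart along the board's y, at x = -0.040 in its frame.
- dog_a_top (a point): Centre of the flat top of the dog inside the frame; 24 to 30 mm above the board at the start.
- dog_b_top (a point): Centre of the top of a second, identical dog, outside the frame, to be left as it is.
- dog_c_top (a point): Centre of the top of the third identical dog, outside the frame, to be left as it is.
- frame: Loose pale wooden frame, about 0.3 kg, 180 mm (x) by 240 mm (y), opening 100 by 160 mm. Origin: centre of underside; x points to the fence within 0.1 rad at the start, far edge 55 to 95 mm short of it. End pieces (along x) 40 mm wide, 28 mm thick, rest on the board; rails (along y) 40 mm wide, from 6 to 23 mm above the board: they pass over a pressed dog but catch on a standing one.
- frame_far_rail (a point): Middle of the inner face (towards the robot) of the frame's rail nearer the fence, 14.5 mm above the board: a fingertip inside the opening can push here towards the fence. It is 40 mm from the frame's far edge.
- frame_far_left (a point): Far left corner of the frame, on the edge that must meet the fence, half way up (14 mm above the underside).
- frame_far_right (a point): Far right corner of the frame, on the edge that must meet the fence, half way up.
- offcut: Loose wood block 45 x 30 x 35 mm high standing on the board 60 to 80 mm beyond dog_b; bystander. Origin: centre of underside.
- wax_tin: Loose dark round tin, 38 mm across, 40 mm high, standing on the board 60 to 80 mm beyond dog_c; bystander. Origin: centre of underside.
- glue: White glue bottle, 54 mm across, 140 mm high, on the bench to the right of the board; bystander. Origin: centre of underside.
- mallet: Wooden mallet lying on the bench to the left of the board, about 310 mm long, head 60 mm high; bystander. Origin: underside, near the middle.
- chisel: Slim hand tool with a wooden handle and a steel shaft, lying on the bench to the right of the board; bystander.
- dog_a_hole: The hole of the dog inside the frame, with the dog in it: origin at the centre of the hole's mouth, level with the board's top. It does not move.

How it is judged:
By the outcome, as a careful person would: the job done as asked, in the order asked, and still so for the second after the job is handed in, with the robot touching nothing.
It also fails if it takes over 38 s, if anything falls off the work surface, if the arm or the gripper's body presses on something with over 40 N, if the wrist force passes 120 N, or if a joint passes its speed limit or range.

## Robot

A 7-joint arm with a two-finger parallel gripper is mounted at the origin on the work surface. World frame = base frame: x ahead of the robot, y to its left, z up, the work surface at z = 0. Lengths are in m, angles in rad, forces in N, time in s.
With the tool pointing down it reaches from about 0.425 to 0.875 m from the base axis. Payload 9.9 kg.
Tool frame: the origin (TCP) lies at the very end of the fingers, on their centre line; the grasp point (between the pads) lies arm.pinch_z behind it (arm.pinch_z is the distance from the TCP to the grasp point, in m); x points along the fingers, y is the direction in which the jaws open and shut, and the axes are right-handed (so a half turn about x gives the same grasp; the last joint's range is limited). The gripper opens to 85 mm and grips with 20 to 120 N. Pads are 22 mm wide; open, the fingers measure 114 mm over their backs; the gripper's body (76 mm by 85 mm) begins 54 mm behind the grasp point. The pads swing forward as they close: fully open they stand 13 mm farther back than shut.
Start: joints at [-1.419, 0.576, 0.025, 1.437, -0.015, 1.129, -0.057], TCP at [0.158, 0.656, 0.231] pointing down, gripper open.
Joint ranges: [-2.76, 2.76], [-0.34, 2.15], [-1.52, 1.57], [0.19, 2.46], [-1.09, 4.23], [0.17, 1.99], [-2.82, 2.82]. Speed limits (rad/s): [2.22, 2.22, 3.01, 3.01, 3.14, 3.14, 3.14].

## Interface

Orientations are given as a rotation vector (axis times angle).
In Python, from rig import arm gives the robot as it stands. The module is installed in compiled form; this text tells all that it offers. Calls block until the motion is done:
- arm.goto(position, orientation): joint-space move of the TCP to a pose.
- arm.servo_line(position, orientation=None, vel=0.15, threshold=None): straight line of the TCP; orientation=None keeps the orientation; vel is the mean speed in m/s. With threshold (N) it stops when the force on the tool has changed by that much, and returns True; else False.
- arm.move_joints(angles): joint-space move.
- arm.move_gripper(opening, effort=None): finger opening in m; effort is the grip in N (None keeps the last); returns when the fingers have stopped.
- arm.pause(seconds).
- arm.ik(position, orientation): joint angles nearest the present ones, or None.
- arm.get_image(name): name is "scene" or "top" or "wrist"; returns a dict with "image" (480x640x3 uint8, blue, green, red), "range_z" (480x640 float32, m along the optical axis (not along the pixel's ray), 0 where there is no reading), "K" (3x3 intrinsics, pixels), "dist" ([k1, k2, p1, p2, k3] as OpenCV has them; the pictures are not rectified), "camera_from_world" (4x4, takes a point from world to camera coordinates). Camera axes: x right, y down, z forward; pixel columns grow to the right and rows downward; lengths in m; the calibration is good to about 2 mm. A picture is of the moment at which its call begins.
A pose or a line that the arm cannot do raises arm.PlanningError and nothing moves.
- arm.job_done(): hands the job in, once; it reports no verdict.
Readings, each from a call of its own:
- arm.current_t(): time.
- arm.current_joint_positions(): joint angles.
- arm.current_joint_velocities(): joint speeds.
- arm.current_joint_efforts(): joint torques, N m.
- arm.current_tool_pos(): TCP position.
- arm.current_tool_rot(): TCP orientation.
- arm.current_force(): force on the tool from outside, world axes, zero at the start.
- arm.current_moment(): the same for the moment, N m.
- arm.current_width(): finger opening in m.
Only numpy, scipy, OpenCV 4.12 (cv2) and the standard library are available. Lean on these libraries where they do the work, as an engineer would, in place of code of your own. Each camera call takes 0.05 s, during which the arm holds its last target. There are 200 camera calls.

## Working session

There is one attempt and no reset: what is moved stays moved. The work goes in short steps, each a Python script; the robot and the scene stay as the last script left them, time stands still between calls to the robot, and variables do not carry over. Pictures are saved under pics/ and viewed, about 8 in all and at most 12, crops included, and the job is handed in when it is done.

```bash
mkdir -p pics; python3 - <<'E'
from rig import arm
import cv2,numpy as np,pickle
d={}
for n in("top","scene"):
    d[n]=arm.get_image(n); cv2.imwrite(f"pics/{n}0.png",d[n]["image"])
pickle.dump(d,open("d0.pkl","wb"))
for n in d: print(n,d[n]["K"].round(1).tolist(),np.round(d[n]["dist"],3),d[n]["camera_from_world"].round(3).tolist())
print(arm.current_t(),arm.current_tool_rot(),arm.current_width(),arm.pinch_z)
E
```

```text
top [[503.9, 0.0, 313.5], [0.0, 503.9, 237.5], [0.0, 0.0, 1.0]] [-0.084  0.     0.     0.     0.   ] [[-0.019, -1.0, -0.016, 0.028], [-0.984, 0.021, -0.179, 0.543], [0.18, 0.012, -0.984, 1.146], [0.0, 0.0, 0.0, 1.0]]
scene [[598.7, 0.0, 315.4], [0.0, 598.7, 241.0], [0.0, 0.0, 1.0]] [-0.054  0.     0.     0.     0.   ] [[0.727, 0.686, -0.01, -0.409], [0.396, -0.431, -0.811, -0.16], [-0.561, 0.586, -0.585, 1.963], [0.0, 0.0, 0.0, 1.0]]
0.1 [ 0.18390789  1.56296334 -0.18626011] 0.085501646727898 0.0187
```

View pics/top0.png

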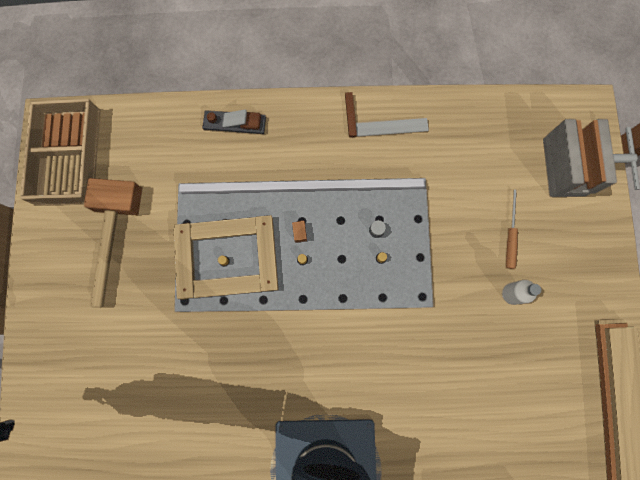

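View pics/scene0.png

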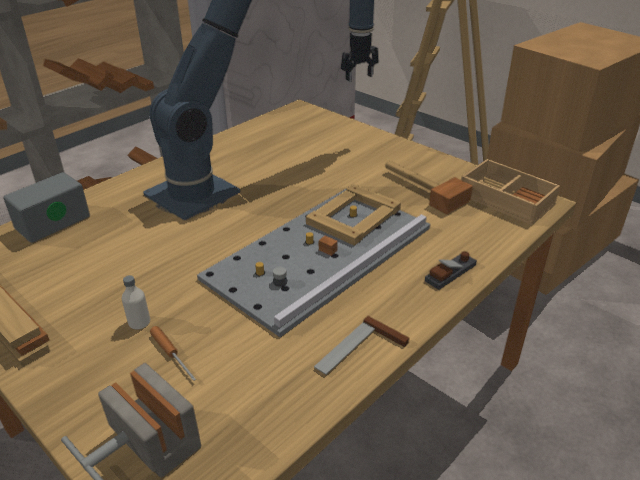

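```bash
cat > h.py <<'E'
import cv2,numpy as np
def ray_plane(d,uv,z):
    """pixels -> world points on plane at height z"""
    n=cv2.undistortPoints(np.float64(uv).reshape(-1,1,2),d["K"],np.float64(d["dist"]))[:,0]
    T=d["camera_from_world"];R=T[:3,:3];c=-R.T@T[:3,3]
    r=np.c_[n,np.ones(len(n))]@R
    z=np.broadcast_to(z,len(n))
    return c+r*((z-c[2])/r[:,2])[:,None]
def cloud(d):
    v,u=np.mgrid[:480,:640]
    n=cv2.undistortPoints(np.float64(np.stack([u,v],-1)).reshape(-1,1,2),d["K"],np.float64(d["dist"]))[:,0]
    T=d["camera_from_world"]
    p=np.c_[n,np.ones(len(n))]*d["range_z"].reshape(-1,1)
    return ((p-T[:3,3])@T[:3,:3]).reshape(480,640,3)
E
python3 - <<'E'
import pickle;from h import *
d=pickle.load(open("d0.pkl","rb"))["top"];im=d["image"];P=cloud(d)
hsv=cv2.cvtColor(im,cv2.COLOR_BGR2HSV)
roi=np.zeros((480,640),bool);roi[170:320,165:445]=1
print("board z",np.median(P[270:290,330:420,2]), "table z",np.median(P[330:350,200:400,2]),"railz",np.median(P[226:230,210:240,2]))
# holes
m=((hsv[...,2]<45)&roi).astype(np.uint8);
cs,_=cv2.findContours(m,0,2)
H=[]
for c in cs:
    a=cv2.contourArea(c);x,y,w,h=cv2.boundingRect(c)
    if 20<a<120 and .6<w/h<1.6: M=cv2.moments(c);H.append((M['m10']/M['m00'],M['m01']/M['m00']))
W=ray_plane(d,H,0.018)
for h,w in zip(H,W):print("hole",np.round(h,1),w[:2].round(4))
# brass
m=((hsv[...,0]>15)&(hsv[...,0]<30)&(hsv[...,1]>150)&roi).astype(np.uint8)
cs,_=cv2.findContours(m,0,2)
for c in cs:
    if cv2.contourArea(c)>15:
        M=cv2.moments(c);u=(M['m10']/M['m00'],M['m01']/M['m00']);x,y,w,h=cv2.boundingRect(c)
        print("dog",np.round(u,1),(x,y,w,h),ray_plane(d,[u],.045)[0].round(4),"depth z",P[y:y+h,x:x+w,2].max().round(4))
# raised things
m=((P[...,2]>.034)&(P[...,2]<.07)&roi).astype(np.uint8)
n,l,s,_=cv2.connectedComponentsWithStats(m)
for i in range(1,n):
    if s[i,4]<20: continue
    q=P[l==i]; r=cv2.minAreaRect(np.float32(q[:,:2]*1000))
    print(s[i],"rect mm",np.round(r[0],1),np.round(r[1],1),round(r[2],2),"z",np.median(q[:,2]).round(4))
from scipy.spatial.transform import Rotation as R
print(R.from_rotvec([0.18390789,1.56296334,-0.18626011]).as_matrix().round(3))
E
```

```text
board z 0.017971190737007252 table z -0.00028347691460987813 railz 0.041360583728523054
hole [184.2 301.5] [0.3994 0.3316]
hole [223.4 300.1] [0.4013 0.2366]
hole [302.7 298.9] [0.4009 0.0463]
hole [263.  299.4] [0.4014 0.1413]
hole [342.5 298. ] [ 0.4013 -0.0486]
hole [382.1 297.1] [ 0.4012 -0.1432]
hole [421.9 296.2] [ 0.4013 -0.2385]
hole [341.4 258.7] [ 0.4956 -0.0487]
hole [419.9 257. ] [ 0.4959 -0.2387]
hole [340.3 220.1] [ 0.591  -0.0488]
hole [417.9 218.7] [ 0.5906 -0.2391]
[ 179  179  245   14 2165] rect mm [675.5  46.1] [599.4  23. ] 89.94 z 0.0441
[ 173  215  105   85 4839] rect mm [503.3 231.1] [182.1 240.9] 4.29 z 0.0435
[292 221  15  21 254] rect mm [561.1  51.6] [45.3 29.9] 6.5 z 0.0529
[370 220  16  16 185] rect mm [ 563.6 -135.4] [33.9 33.7] 58.97 z 0.0577
[377 252  10  10  72] rect mm [ 495.3 -142.9] [20.6 20.4] 78.28 z 0.0477
[297 254  10  10  68] rect mm [495.2  46.5] [19.9 19.7] 53.89 z 0.0454
[217 256  10   9  73] rect mm [496.  237.3] [20.8 20.4] 44.06 z 0.0451
[[-0.     0.234  0.972]
 [-0.001  0.972 -0.234]
 [-1.    -0.001  0.   ]]
```

```bash
python3 - <<'E'
from rig import arm;import numpy as np
O=[0,np.pi/2,0]
arm.move_gripper(0.0)
arm.goto([0.4957,0.237,0.11],O); print(arm.current_t(),arm.current_tool_pos(),arm.current_width())
arm.servo_line([0.4957,0.237,0.054],O,vel=0.1)
print(arm.current_t(),arm.current_force())
for z in (0.032,0.0225,0.0165):
    r=arm.servo_line([0.4957,0.237,z],O,vel=0.03,threshold=15)
    print(r,arm.current_tool_pos().round(4),arm.current_force().round(1),arm.current_t())
    if r: break
E
```

```text
2.8583 [0.49552478 0.23829979 0.11014019] -0.0001450498174759029
3.5667 [0.13057174 1.19773809 0.11562996]
False [0.4951 0.2367 0.0317] [ 0.5 -0.8  0.9] 4.45
False [0.4957 0.237  0.0223] [ 0.8  0.6 -0.3] 4.9167
True [0.496  0.2371 0.0181] [-1.7 -0.3  9.2] 5.1583
```

```bash
python3 - <<'E'
from rig import arm;import numpy as np,cv2;from h import *
O=[0,np.pi/2,0]
arm.servo_line([0.4957,0.237,0.075],O,vel=0.1)
arm.pause(0.2)
d=arm.get_image("scene");t=arm.get_image("top")
print(arm.current_t())
w=arm.get_image("wrist")
T=d["image"][170:270,280:440];cv2.imwrite("pics/s1.png",np.hstack([cv2.resize(T,None,fx=4,fy=4)[:,:640],]))
cv2.imwrite("pics/w1.png",w["image"])
P=cloud(w);m=(np.hypot(P[...,0]-.4955,P[...,1]-.2367)<.008)&(P[...,2]<.06);print("wrist dog z",m.sum(),np.percentile(P[m][:,2],[5,50,95]) if m.any() else None)
E
```

```text
6.1833
wrist dog z 638 [0.01765326 0.01867173 0.01958848]
```

View pics/w1.png

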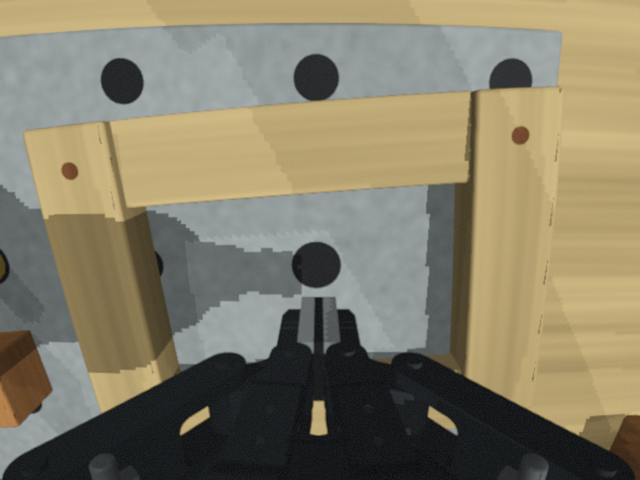

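View pics/s1.png

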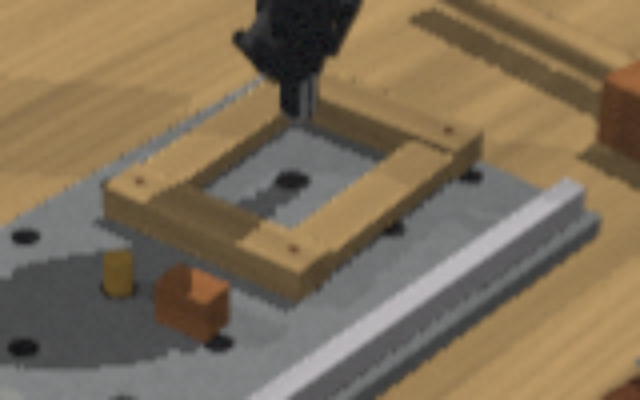

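```bash
python3 - <<'E'
from rig import arm;import numpy as np,cv2;from h import *
O=[0,np.pi/2,0];y=.243
arm.servo_line([0.520,y,0.06],O,vel=0.1)
r=arm.servo_line([0.520,y,0.027],O,vel=0.06,threshold=10);print(r,arm.current_tool_pos().round(4))
if not r:
  for x,v in((.575,.05),(.595,.04),(.63,.015)):
    r=arm.servo_line([x,y,0.027],O,vel=v,threshold=10)
    print(r,arm.current_tool_pos().round(4),arm.current_force().round(1),arm.current_t())
    if r:break
t=arm.get_image("top");P=cloud(t)
m=((P[...,2]>.034)&(P[...,2]<.05)).astype(np.uint8)
crop=t["image"][165:320,160:320];cv2.imwrite("pics/t2.png",cv2.resize(crop,None,fx=4,fy=3.8))
E
```

```text
False [0.52   0.243  0.0269]
False [0.5751 0.2431 0.027 ] [ 0.5 -0.  -0.4] 8.625
False [0.5953 0.2429 0.027 ] [-1.1  0.1  0.2] 9.275
True [0.6122 0.2428 0.0264] [-0.2 -0.4  0.6] 10.5667
```

View pics/t2.png

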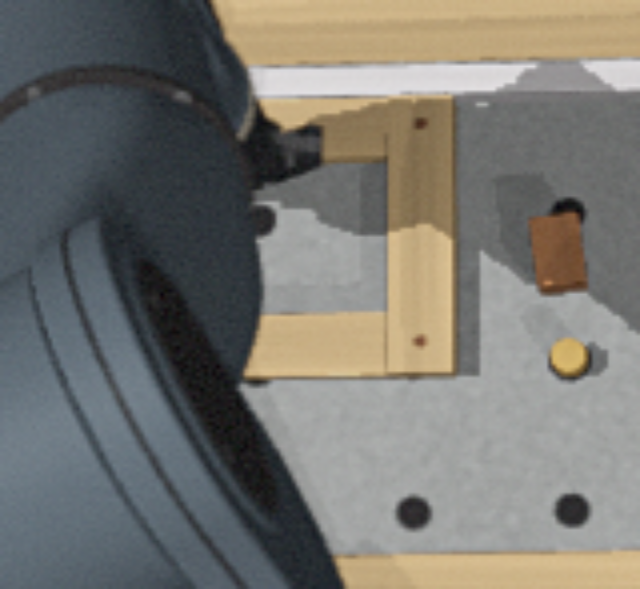

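```bash
python3 - <<'E'
from rig import arm;import numpy as np,cv2,pickle;from h import *
O=[0,np.pi/2,0];y=.243
for _ in range(2):
    r=arm.servo_line([.622,y,0.027],O,vel=.012,threshold=10)
    print(r,arm.current_tool_pos().round(4),arm.current_force().round(1),arm.current_t())
arm.servo_line([.585,y,0.027],O,vel=.08)
arm.servo_line([.585,y,0.15],O,vel=.15)
w=arm.get_image("wrist");cv2.imwrite("pics/w3.png",w["image"])
q=arm.current_joint_positions();q[0]-=.9 if q[0]<0 else 0
arm.move_joints([-1.419,.576,.025,1.437,-.015,1.129,-.057])
t=arm.get_image("top");P=cloud(t);print(arm.current_t(),arm.current_tool_pos())
roi=np.zeros((480,640),bool);roi[170:320,165:445]=1
m=((P[...,2]>.034)&(P[...,2]<.07)&roi).astype(np.uint8)
n,l,s,_=cv2.connectedComponentsWithStats(m)
for i in range(1,n):
    if s[i,4]<20: continue
    r=cv2.minAreaRect(np.float32(P[l==i][:,:2]*1000));print(s[i],np.round(r[0],1),np.round(r[1],1),round(r[2],2))
cv2.imwrite("pics/t3.png",cv2.resize(t["image"][165:265,165:315],None,fx=5,fy=5))
pickle.dump(t,open("t3.pkl","wb"))
E
```

```text
True [0.6121 0.2426 0.0256] [ 0.8  0.1 -0.3] 11.0583
True [0.6121 0.2424 0.0248] [-0.4  0.2 -0.3] 11.4917
15.1917 [0.15921302 0.65587891 0.23102072]
[ 174  179  250   87 6788] [586.7  50.7] [202.4 607. ] 0.03
[292 221  15  21 253] [561.   51.6] [45.2 29.9] 6.67
[370 220  16  17 185] [ 563.  -134.9] [33.5 33.5] 66.0
[377 252  10  10  72] [ 495.3 -143.5] [20.2 21. ] 57.61
[297 254  10  10  68] [495.   46.6] [19.8 20.2] 46.7
```

View pics/t3.png

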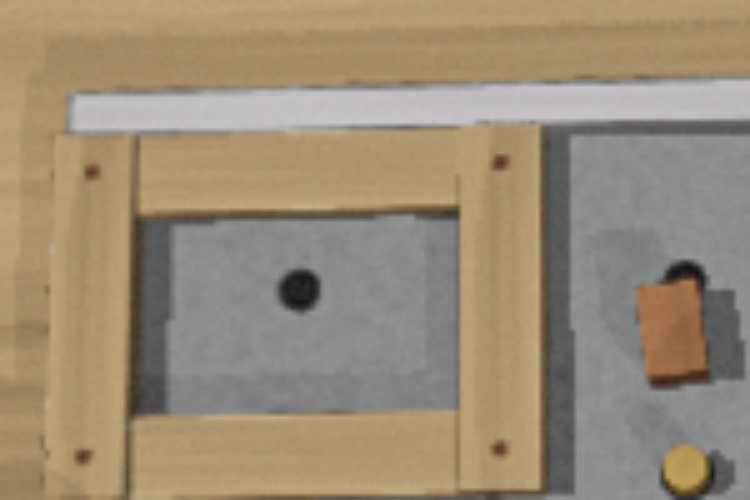

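View pics/w3.png

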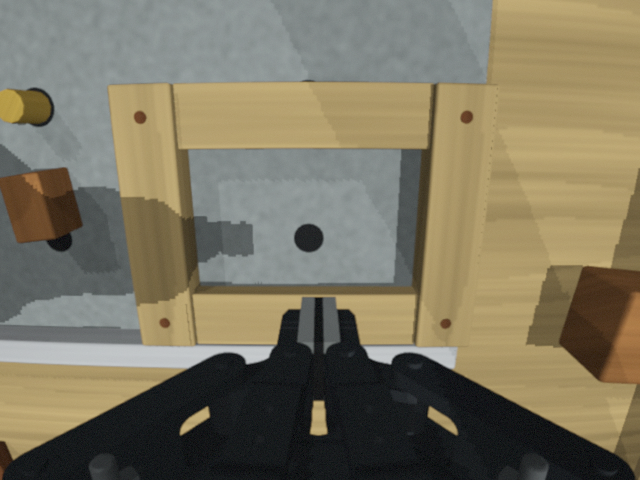

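```bash
python3 - <<'E'
import pickle;from h import *
t=pickle.load(open("t3.pkl","rb"));P=cloud(t).reshape(-1,3)
def sel(c): return P[c]
z=P[:,2]
R=(P[:,0]>.46)&(P[:,0]<.70)&(z>.035)&(z<.05)
f=P[R&(P[:,0]<.66)&(P[:,1]>.09)]
for nm,lo,hi in(("left",.315,.345),("right",.125,.145),("mid",.2,.25)):
    s=f[(f[:,1]>lo)&(f[:,1]<hi)];print(nm,"near edge",np.percentile(s[:,0],[.5,2]).round(4))
for lo,hi in((.5,.55),(.6,.65)):
    s=f[(f[:,0]>lo)&(f[:,0]<hi)];print("y range",s[:,1].min().round(4),s[:,1].max().round(4))
s=P[R&(P[:,0]>.672)];print("fence y",s[:,1].min(),s[:,1].max())
for lo,hi in((.3,.34),(.1,.14),(-.2,-.16)):
    q=s[(s[:,1]>lo)&(s[:,1]<hi)];print("fence far x",q[:,0].max())
E
```

```text
left near edge [0.4864 0.4887]
right near edge [0.4858 0.4878]
mid near edge [0.4858 0.4867]
y range 0.1135 0.5457
y range 0.1136 0.5736
fence y -0.5823454861158663 0.7343660851033126
fence far x 0.6856133471841941
fence far x 0.6852701231313642
fence far x 0.6870184187274924
```

The frame is square and touching, but its left end overshoots the fence's end by about 8 mm. I'll slide it about 11 mm to the right along the fence so the whole edge bears, then press it home again.

```bash
python3 - <<'E'
from rig import arm;import numpy as np,cv2,pickle;from h import *
O=[0,np.pi/2,0]
arm.goto([.58,.20,.12],O)
arm.servo_line([.58,.20,.027],O,vel=.12,threshold=10)
r=arm.servo_line([.58,.1535,.027],O,vel=.035,threshold=8);print(r,arm.current_tool_pos().round(4),arm.current_t())
arm.servo_line([.59,.225,.027],O,vel=.12)
for _ in range(2):
    r=arm.servo_line([.622,.225,0.027],O,vel=.025,threshold=10);print(r,arm.current_tool_pos().round(4),arm.current_t())
arm.servo_line([.585,.225,0.027],O,vel=.08)
arm.servo_line([.585,.225,0.13],O,vel=.18)
w=arm.get_image("wrist");cv2.imwrite("pics/w4.png",w["image"])
arm.move_joints([-1.419,.576,.025,1.437,-.015,1.129,-.057])
t=arm.get_image("top");print(arm.current_t())
cv2.imwrite("pics/t4.png",cv2.resize(t["image"][165:315,165:325],None,fx=4.5,fy=4))
P=cloud(t);I=P[165:320,160:440].reshape(-1,3);z=I[:,2]
f=I[(z>.035)&(z<.05)&(I[:,0]<.66)&(I[:,1]>.075)]
for lo,hi in((.3,.335),(.11,.14)):
    s=f[(f[:,1]>lo)&(f[:,1]<hi)];print("near",np.percentile(s[:,0],[.5,2]).round(4))
print("y",f[f[:,0]>.6][:,1].min(),f[f[:,0]>.6][:,1].max())
s=I[(z>.035)&(z<.05)&(I[:,0]>.67)];print("fence y",s[:,1].min(),s[:,1].max())
E
```

```text
False [0.58   0.1535 0.027 ] 19.85
True [0.6122 0.2248 0.0263] 21.5
True [0.6121 0.2247 0.0256] 21.7417
25.25
near [0.486  0.4873]
near [0.486  0.4874]
y 0.10113906329470625 0.34023136637676843
fence y -0.25306072313225414 0.34639142604843465
```

View pics/t4.png

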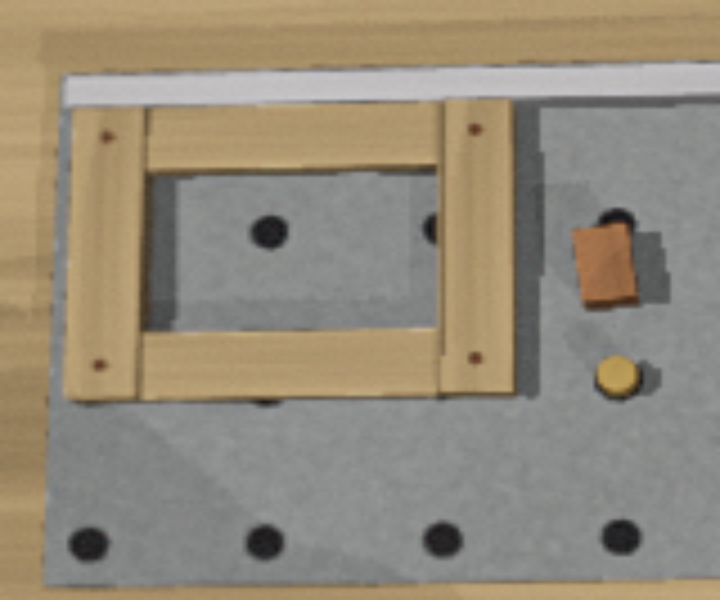

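```bash
python3 -c "
from rig import arm
arm.job_done();print(arm.current_t())"
```

```text
the job is handed in; nothing more can be done
the job is handed in; nothing more can be done
```

The dog inside the frame is pressed flush and the frame's whole far edge rests against the fence. I handed the job in after about 25 s on the robot's clock, with the hand clear.

- **Dog:** I pressed it with closed fingertips until the tool stopped at z = 0.0181 (board top 0.018). The wrist depth then read about 0.0187. The picture showed only a dark disc there, with no brass visible, so I take it as flush or just below. At the end the near rail covers it, so I could not look at it again.
- **Push:** I pushed the frame flat along the board to the fence. It was square and touching, but its left end overshot the end of the fence by about 8 mm.
- **Correction:** I slid the frame about 12 mm to the right along the fence and pressed it home again.

**Last checks (top camera):**
- The frame's near edge is at x = 0.486 on both sides. With the frame's 180 mm depth, that puts the far edge at the fence face (about 0.666).
- The frame spans y = 0.101 to 0.340, and the fence ends at y = 0.346.
- The fingertip stopped at the same place (x = 0.612) on every push against the fence.
- Dog_b, dog_c, the offcut and the wax tin measured within 1 mm of their start positions after the first push. After the slide, I checked only dog_b and the offcut again, by eye, and they looked unmoved.
- I did not measure the glue, mallet or chisel again; the arm did not work near them.

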